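# Uncap the microscope lamp unit's bayonet port

## Robot

A 6-joint arm with a two-finger parallel gripper is mounted at the origin on the work surface. World frame = base frame: x ahead of the robot, y to its left, z up, the work surface at z = 0. Lengths are in m, angles in degrees, forces in N, time in s.
With the tool pointing down it reaches from about 0.375 to 0.75 m from the base axis. Payload 9 kg.
Tool frame: the origin (TCP) lies where the fingers leave the gripper's body, on its centre line; the fingertips stand 73 mm ahead of it and the grasp point (between the pads) lies 54 mm ahead of it (robot.tip_reach is the distance from the TCP to the fingertips, in m); z points along the fingers, y is the direction in which the jaws open and shut (so a half turn about z gives the same grasp; the last joint's range is limited). The gripper opens to 85 mm and grips with 20 to 120 N. Pads are 22 mm wide; open, the fingers measure 114 mm over their backs; the gripper's body (76 mm by 85 mm) begins 54 mm behind the grasp point. The pads swing forward as they close: fully open they stand 13 mm farther back than shut.
Start: joints at [63.444, 5.964, 5.575, 89.605, 0, 77.527], TCP at [0.146, 0.582, 0.304] pointing down, gripper open.
Joint ranges: [-171.21, 171.21], [-48.23, 106.86], [-62.78, 66.21], [-105.2, 120.99], [-86.42, 89.51], [-180, 180]. Speed limits (degrees/s): [127.2, 127.2, 147.25, 180, 180, 180].

## Interface

Orientations are given as [roll, pitch, yaw] about the fixed x, y, z axes, in that order (R = Rz(yaw) Ry(pitch) Rx(roll)).
In Python, from plant import robot gives the robot as it stands. Calls block until the motion is done:
- robot.move_pose(position, orientation): joint-space move of the TCP to a pose.
- robot.line_to(position, vel=0.15, rotation=None, guard=None): straight line of the TCP; rotation=None keeps the orientation; vel is the mean speed in m/s. With guard (N) it stops when the force on the tool has changed by that much, and returns True; else False.
- robot.goto_joints(angles): joint-space move.
- robot.set_gripper(opening): finger opening in m; the grip force is fixed at half the most; returns when the fingers have stopped.
- robot.pause(seconds).
- robot.ik(position, orientation): joint angles nearest the present ones, or None.
- robot.observe(): the state.
- robot.grab_frame(name): name is "scene" or "top"; returns the picture (384x512x3 uint8, blue, green, red); there is no depth.
- robot.get_calibration(name): a dict with "vertical_fov" (degrees; the focal length in pixels is half the picture's height over the tangent of half this angle, whatever the lens; pixels are square), "cx", "cy" (the principal point, pixels), "k1" (the pictures are not rectified: a ray, as slopes to the right and down, at radius r is drawn at 1 + k1 r^2 times it, then the intrinsics apply), "rvec" (rotation vector, rad) and "tvec" (3), from world to camera coordinates, as OpenCV has them. Camera axes: x right, y down, z forward; pixel columns grow to the right and rows downward; lengths in m; the calibration is good to about 2 mm. A picture is of the moment at which its call begins. get_calibration takes no time and is no camera call.
A pose or a line that the arm cannot do raises robot.IKError and nothing moves.
- robot.job_done(): hands the job in, once; it reports no verdict.
The state is a dict: "time": time; "q": joint angles; "qvel": joint speeds; "joint_torque": joint torques, N m; "tool_pos": TCP position; "tcp_rot": TCP orientation; "ft_force": force on the tool from outside, world axes, zero at the start; "torque": the same for the moment, N m; "gripper_width": finger opening in m.
Only numpy, scipy, OpenCV 4.12 (cv2) and the standard library are available. Lean on these libraries where they do the work, as an engineer would, in place of code of your own. Each camera call takes 0.05 s, during which the arm holds its last target.

## Task

Take the black bayonet cap off the slanting port of the white microscope lamp unit: turn it anticlockwise by its grip bar until its lugs reach the slots in the collar, then lift it free straight out along the port. Set the cap down gently, not dropped, in the steel tray, lying flat with the grip bar up, let go, and leave the bottle, the jar and the slide box where they are.

Things in the scene. Friction and masses are not known exactly. Their poses are not given: they have to be found in the camera images.
- lamp_unit: White box, fixed to the bench, 170 mm (x) by 270 mm (y, from -95 to +175), with a black rear panel and a top that slopes down at 30 deg from 145 mm high at y +85 to 53 mm at y -75. Origin on the bench, plumb below the centre of the port's seat. z up. Its port leans towards its -y side.
- port: Fixed aluminium bayonet collar on the slope, 84 mm outside diameter. Origin on its axis at the flat seat on which the cap rests, 121 mm above the bench; z points out along the axis, 30 deg from vertical, leaning to the lamp unit's -y. Its rim lies 12 mm above the seat. x passes through the middles of the two slots.
- port_rim (a point): Centre of the collar's rim, axes as the port. A dark lip inside the rim (5 mm thick, 55 mm inside diameter) holds the cap's lugs down, save in two opposite slots 60 deg wide, centred on the port's +x and -x and seen as notches. Stops halt the lugs a few degrees anticlockwise past the middle of the slots.
- cap: The cap; origin under its centre, axes as cap_center. Two 18 mm wide, 5 mm thick lugs at the bottom, in line with the bar, reach 32 mm from the axis. Starts seated, 50 to 80 deg clockwise (seen from outside) of the slots. Turned anticlockwise, against light friction, until its x lies along the port's x (within 6 deg; half a turn is no matter) it is free and leaves the collar after 15 mm.
- cap_center (a point): Black bayonet cap, loose, about 0.11 kg, 48 mm tall: this point is on its axis, 24 mm above its underside. z is its axis, out of the port; x along the grip bar. A disc 51 mm in diameter and 13 mm tall bears an upright bar 46 mm long (x), 12 mm thick (y), whose top is 24 mm above this point and 36 mm above the collar's rim.
- tray: Square shallow steel tray, fixed, 170 mm outside, walls 4 mm, rim 18 mm above the bench, inner floor 4 mm above the bench. Origin under its centre on the bench; x and y along its sides, z up.
- rinse: White bottle, 48 mm diameter, 110 mm tall, loose bystander; origin under its centre.
- jar: Aluminium jar with a black lid, 56 mm diameter, 60 mm tall, loose bystander; origin under its centre.
- slidebox: Grey slide box, 85 x 60 x 35 mm, loose bystander; origin under its centre.
Mind the look-alikes: they are no part of the job. Leave any blue look-alike of the cap alone. There is more than one size of the tray; the job needs the smaller.

How it is judged (in metres and radians):
On the way, in this order (a step that is already met when the one before it is completed fails the run):
1. the cap, still seated in the port, is turned until its lugs stand in the slots (angle between the x axis of cap and the x axis of port, either way round below 0.26 rad and z of cap in the frame of port below 0.006 m and distance between cap and port below 0.01 m), for 0.05 s.
2. the cap is lifted clear of the port (z of cap in the frame of port above 0.03 m), for 0.1 s.
At the end, for the whole second after the job is handed in: The cap lies in the tray on its flat underside, grip bar up: its axis within 0.1 rad of vertical, its centre within 60 mm of the tray's centre along both tray axes, its underside within 8 mm of the tray's inner floor, at rest and released (x of cap in the frame of tray between -0.06 and 0.06 m and y of cap in the frame of tray between -0.06 and 0.06 m and z of cap in the frame of tray below 0.012 m and angle between cap's own z axis and vertical below 0.1 rad and linear speed of cap below 0.02 m/s); the robot touches nothing.
It fails at once if the bottle, jar or slide box is moved by more than 20 mm (distance of any of rinse, jar, slidebox from where it was at the start of the episode above 0.02 m).
It fails at once if the cap falls freely faster than 0.7 m/s (a drop of more than about 25 mm) (linear speed of cap above 0.7 m/s and contact force between the fingers and cap below 0.1 N).
It also fails if it takes over 45 s, if anything falls off the work surface, if the arm or the gripper's body presses on something with over 40 N, if the wrist force passes 120 N, or if a joint passes its speed limit or range.

## Working session

There is one attempt and no reset: what is moved stays moved. The work goes in short steps, each a Python script; the robot and the scene stay as the last script left them, time stands still between calls to the robot, and variables do not carry over. Pictures are saved under pics/ and viewed, and the job is handed in when it is done.

```bash
ls; mkdir -p pics
python3 - <<'E'
from plant import robot
import cv2
for n in("scene","top"):
    cv2.imwrite(f"pics/{n}0.png",robot.grab_frame(n)); print(n,robot.get_calibration(n))
s=robot.observe(); print(s)
E
```

```text
pics
scene {'vertical_fov': 51.02369895757909, 'cx': 256.7007540299997, 'cy': 191.040623276403, 'k1': -0.12894928413222917, 'rvec': array([ 0.86802608,  2.64706515, -0.93676234]), 'tvec': array([ 0.54411365, -0.04312251,  1.32556722])}
top {'vertical_fov': 43.46326853159063, 'cx': 258.877641801915, 'cy': 193.33419217577537, 'k1': -0.20027439287625168, 'rvec': array([ 2.17079537, -2.20345756,  0.10457757]), 'tvec': array([-0.20080115,  0.51906801,  1.80395125])}
{'time': 0.1, 'q': array([ 6.34441182e+01,  5.99563923e+00,  5.53152640e+00,  8.96046457e+01,
       -9.15594792e-04,  7.75249319e+01]), 'qvel': array([ 0.03869109, -0.08237529,  0.18906543, -0.15640416, -0.05582898,
       -0.03759581]), 'joint_torque': array([ 6.99268130e-03, -5.58205891e+01,  5.04721212e+01,  1.29957331e-02,
       -2.22213148e-04,  1.41030151e-05]), 'tool_pos': array([0.14588855, 0.58177284, 0.30319562]), 'tcp_rot': array([-1.79932667e+02, -1.39588696e-02,  1.65919179e+02]), 'ft_force': array([-0.86038634, -0.0974208 , -0.06022715]), 'torque': array([ 0.01956827, -0.0080384 ,  0.0058713 ]), 'gripper_width': 0.08529983436701882}
```

View pics/scene0.png

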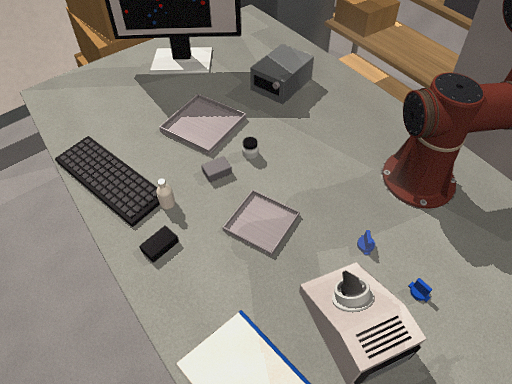

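View pics/top0.png

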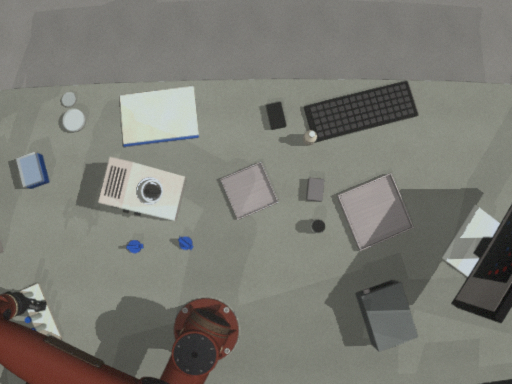

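```bash
cat > h.py <<'E'
import numpy as np, cv2
from plant import robot
def cam(n):
    c=robot.get_calibration(n); f=192/np.tan(np.radians(c['vertical_fov'])/2)
    R=cv2.Rodrigues(c['rvec'])[0]; return c,f,R,np.array(c['tvec'])
def ray(n,p):
    c,f,R,t=cam(n)
    d=(np.array(p,float)-[c['cx'],c['cy']])/f
    u=d.copy()
    for _ in range(30): u=d/(1+c['k1']*(u@u))
    return -R.T@t, R.T@np.array([u[0],u[1],1])
def plane(n,p,z=0,nrm=(0,0,1),pt=None):
    o,d=ray(n,p); nrm=np.array(nrm,float); pt=np.array([0,0,z]) if pt is None else pt
    return o+d*((pt-o)@nrm)/(d@nrm)
def proj(n,P):
    c,f,R,t=cam(n); q=R@np.array(P,float)+t; u=q[:2]/q[2]; u=u*(1+c['k1']*(u@u)); return u*f+[c['cx'],c['cy']]
def tri(p1,p2):
    o1,d1=ray('scene',p1);o2,d2=ray('top',p2)
    s=np.linalg.lstsq(np.c_[d1,-d2],o2-o1,rcond=None)[0]
    a=o1+d1*s[0];b=o2+d2*s[1]; return (a+b)/2,np.linalg.norm(a-b)
E
python3 - <<'E'
import cv2
a=cv2.imread('pics/scene0.png');b=cv2.imread('pics/top0.png')
cv2.imwrite('pics/s_c.png',cv2.resize(a[250:384,290:430],None,fx=5,fy=4.4*5/4.4*0.88/0.88,interpolation=cv2.INTER_CUBIC)[:600])
cv2.imwrite('pics/t_c.png',cv2.resize(b[145:230,90:195],None,fx=7,fy=7,interpolation=cv2.INTER_CUBIC))
cv2.imwrite('pics/s_t.png',cv2.resize(a[180:265,210:315],None,fx=7,fy=7,interpolation=cv2.INTER_CUBIC))
cv2.imwrite('pics/s_z.png',cv2.resize(a[255:325,310:390],None,fx=8,fy=8,interpolation=cv2.INTER_CUBIC))
E
```

```text
(no output)
```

View pics/s_c.png

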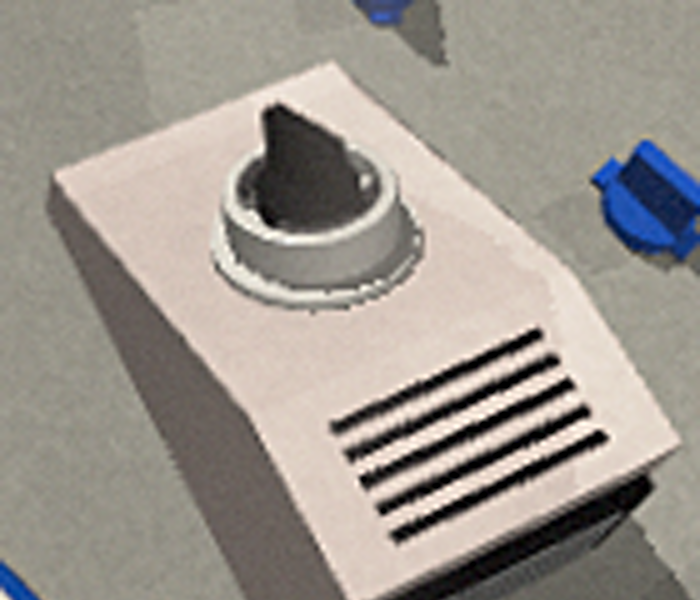

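View pics/t_c.png

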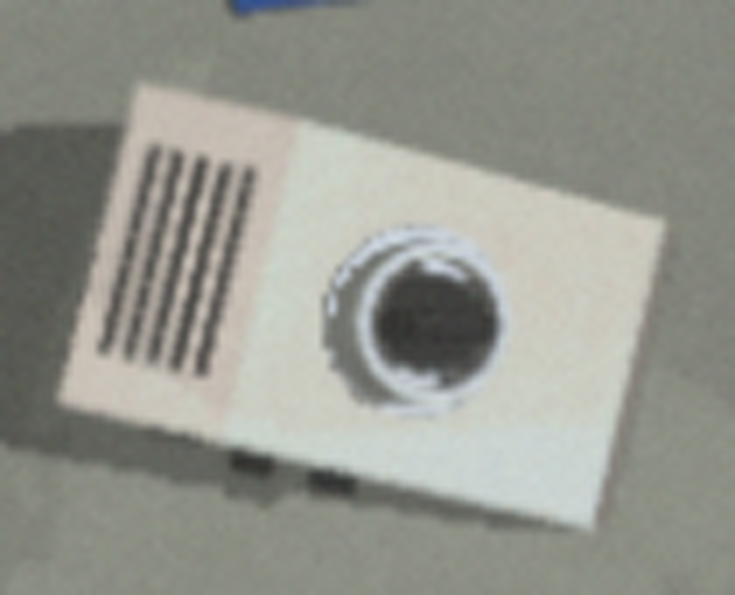

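View pics/s_z.png

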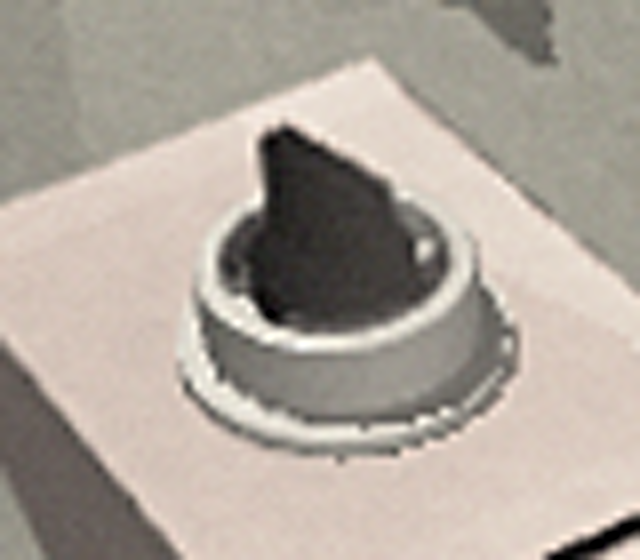

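View pics/s_t.png

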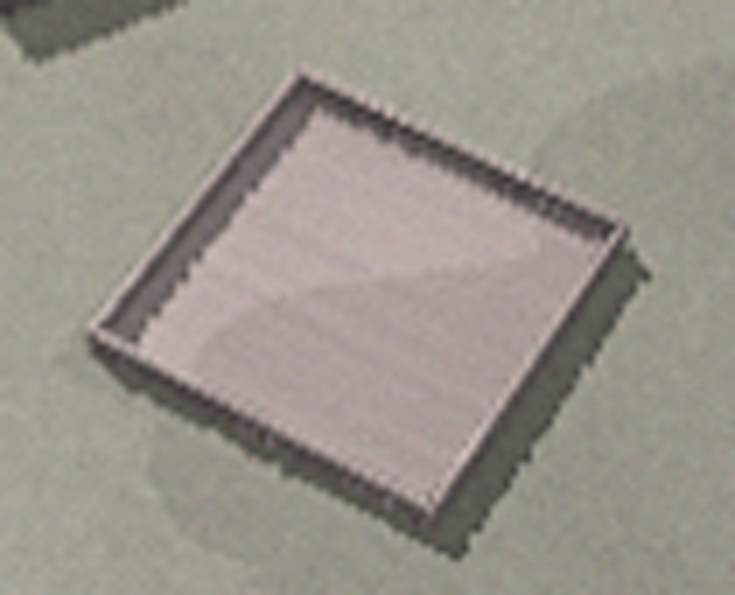

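Run:
```python
from h import *
f=lambda u,v:(90+(u)/7-.43,145+v/7-.43)
g=lambda u,v:(290+u/5-.4,250+v/5-.4)
P={}
for n,p,z in [('A',(138,82),.145),('B',(60,402),.145),('E',(300,119),.145),('C',(665,220),.053),('D',(597,528),.053)]:
    P[n]=plane('top',f(*p),z); print(n,P[n].round(4))
for a,b in ['AB','AE','CD']: 
    d=P[b]-P[a]; print(a,b,np.linalg.norm(d),np.degrees(np.arctan2(d[1],d[0])))
# scene corners
Q={}
for n,p,z in [('C',(50,172),.053),('D',(335,62),.053),('B',(680,438),.145),('A',(350,598),.145),('E',(250,410),.145),('F',(572,268),.145)]:
    Q[n]=plane('scene',g(*p),z); print('s',n,Q[n].round(4))
for a,b in ['CD','AB','AE','EF','BF']:
    d=Q[b]-Q[a]; print(a,b,np.linalg.norm(d),np.degrees(np.arctan2(d[1],d[0])))
# rim ellipse
a=cv2.imread('pics/scene0.png');b=cv2.imread('pics/top0.png')
h=lambda u,v:(210+u/7-.43,180+v/7-.43)
T=np.array([plane('scene',h(*p),.018) for p in [(303,70),(628,230),(435,518),(92,335)]])
print(T.round(4),T.mean(0),[np.linalg.norm(T[i]-T[i-1]) for i in range(4)])
m=cv2.inRange(cv2.cvtColor(b,cv2.COLOR_BGR2HSV),(0,0,0),(180,255,255))
```

```text
A [0.6484 0.3328 0.145 ]
B [0.4831 0.3722 0.145 ]
E [0.6272 0.2464 0.145 ]
C [0.5827 0.0696 0.053 ]
D [0.4183 0.1067 0.053 ]
A B 0.16992868371442854 166.60292478197644
A E 0.08905709817170583 -103.77426931144655
C D 0.1685446778533571 167.28343278770376
s C [0.5886 0.0712 0.053 ]
s D [0.424  0.1141 0.053 ]
s B [0.484  0.3701 0.145 ]
s A [0.648  0.3282 0.145 ]
s E [0.6262 0.2421 0.145 ]
s F [0.4621 0.2846 0.145 ]
C D 0.17010088386114328 165.4088210976154
A B 0.16935134288567452 165.65109257993495
A E 0.08882341359912253 -104.23988988633839
E F 0.16947998387985086 165.46589735966467
B F 0.08827545895666027 -104.32213391971833
[[ 0.4852 -0.2788  0.018 ]
 [ 0.4242 -0.1228  0.018 ]
 [ 0.5785 -0.0592  0.018 ]
 [ 0.6412 -0.215   0.018 ]] [ 0.5322795  -0.16896415  0.018     ] [np.float64(0.16850177551422735), np.float64(0.16752337961470345), np.float64(0.16688123670170632), np.float64(0.16797899573342415)]
```

Run:
```python
import cv2
b=cv2.imread('pics/top0.png')
cv2.imwrite('pics/t_z.png',cv2.resize(b[172:208,132:168],None,fx=16,fy=16,interpolation=cv2.INTER_CUBIC))
cv2.imwrite('pics/t_t.png',cv2.resize(b[150:230,205:290],None,fx=7,fy=7,interpolation=cv2.INTER_CUBIC))
```

```text
(no output)
```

View pics/t_z.png

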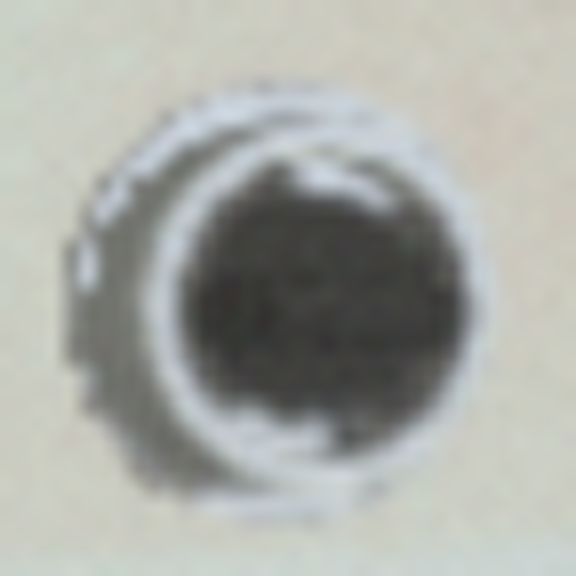

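View pics/t_t.png

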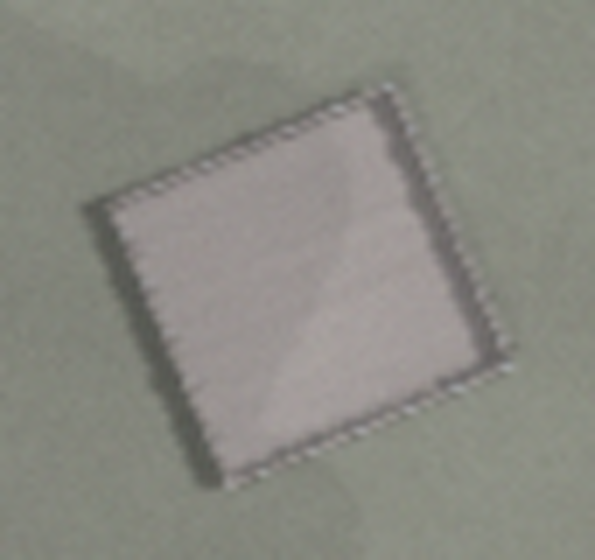

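```bash
cat >> h.py <<'E'
def Rz(a): a=np.radians(a); return np.array([[np.cos(a),-np.sin(a),0],[np.sin(a),np.cos(a),0],[0,0,1]])
def Rx(a): a=np.radians(a); return np.array([[1,0,0],[0,np.cos(a),-np.sin(a)],[0,np.sin(a),np.cos(a)]])
E
python3 - <<'E'
from h import *
f=lambda u,v:(90+(u)/7-.43,145+v/7-.43)
g=lambda u,v:(290+u/5-.4,250+v/5-.4)
L=[('top',f(138,82),85,175,.145),('top',f(60,402),-85,175,.145),('top',f(300,119),85,85,.145),('top',f(665,220),85,-95,.053),('top',f(597,528),-85,-95,.053),
('scene',g(50,172),85,-95,.053),('scene',g(335,62),-85,-95,.053),('scene',g(680,438),-85,175,.145),('scene',g(350,598),85,175,.145),('scene',g(250,410),85,85,.145),('scene',g(572,268),-85,85,.145)]
W=np.array([plane(c,p,z)[:2] for c,p,x,y,z in L]);M=np.array([[x,y] for _,_,x,y,_ in L])/1000
wc=W.mean(0);mc=M.mean(0)
H=(M-mc).T@(W-wc);a=np.degrees(np.arctan2(H[0,1]-H[1,0],H[0,0]+H[1,1]))
R=Rz(a)[:2,:2];t=wc-R@mc
print('yaw',a,'org',t);print((W-(M@R.T+t)).round(4))
RP=Rz(a)@Rx(30); seat=np.array([*t,.121]); rim=seat+.012*RP[:,2]
print('axis',RP[:,2],'rim',rim)
np.savez('port.npz',RP=RP,seat=seat,yaw=a)
im={n:cv2.imread(f'pics/{n}0.png') for n in('scene','top')}
for n,(x0,y0,w,k) in {'scene':(310,250,80,8),'top':(125,165,50,12)}.items():
    c=cv2.resize(im[n][y0:y0+w,x0:x0+w],None,fx=k,fy=k,interpolation=cv2.INTER_CUBIC)
    T=lambda P:tuple(((proj(n,P)-[x0,y0]+.5)*k).astype(int))
    for th in range(0,360,6):
        for r,h in((.042,.012),(.0275,.012)):
            cv2.circle(c,T(seat+RP@[r*np.cos(np.radians(th)),r*np.sin(np.radians(th)),h]),1,(0,0,255),-1)
    cv2.circle(c,T(seat+RP@[.042,0,.012]),3,(0,255,0),-1)
    # candidate cap bar tops
    for ph,col in((-50,(255,0,0)),(-65,(0,255,255)),(-80,(0,255,0))):
        p=np.radians(ph)
        for s in(-1,1): cv2.circle(c,T(seat+RP@[s*.023*np.cos(p),s*.023*np.sin(p),.048]),3,col,-1)
    cv2.imwrite(f'pics/ov_{n}.png',c[:600])
E
```

```text
yaw -13.566367441081454 org [0.52503635 0.1817225 ]
[[-0.0003  0.0009]
 [-0.0003  0.0004]
 [-0.0004  0.0019]
 [-0.0026  0.0001]
 [-0.0018 -0.0027]
 [ 0.0033  0.0018]
 [ 0.0039  0.0048]
 [ 0.0005 -0.0016]
 [-0.0007 -0.0037]
 [-0.0014 -0.0023]
 [-0.0002  0.0003]]
axis [-0.11728577 -0.48604943  0.8660254 ] rim [0.52362892 0.17588991 0.1313923 ]
```

View pics/ov_scene.png

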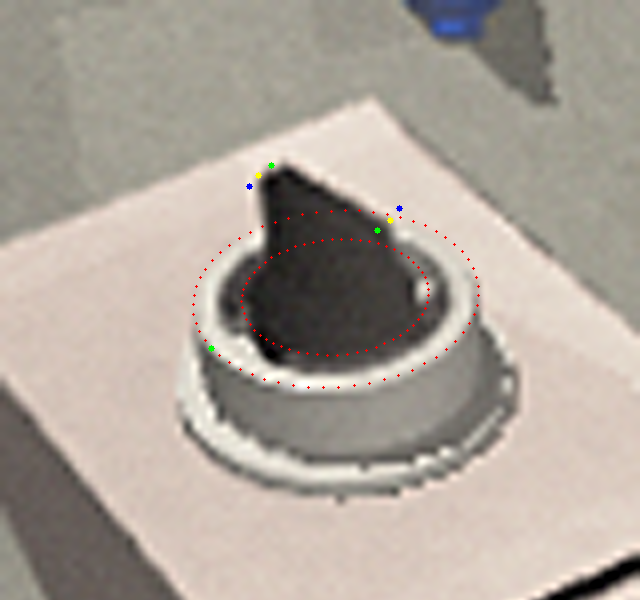

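View pics/ov_top.png

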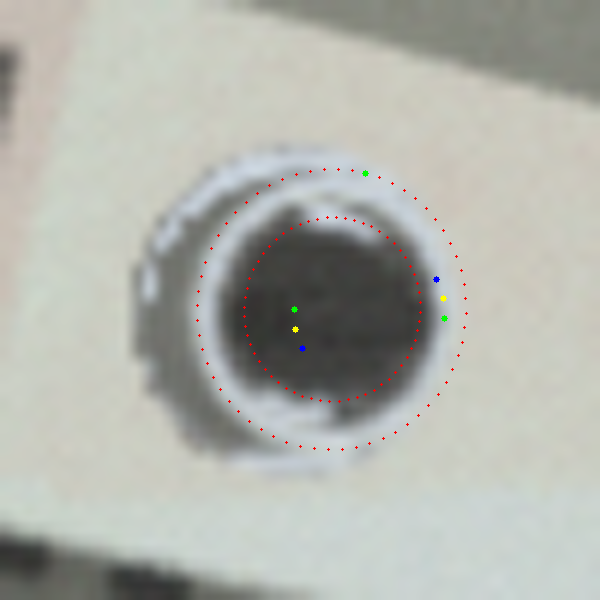

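Run:
```python
from h import *
d=np.load('port.npz');RP=d['RP'];seat=d['seat']
g=lambda u,v:(310+u/8-.44,255+v/8-.44)
for nm,p in [('tipR',(285,125)),('tipL',(262,140)),('right',(390,187)),('right2',(410,225))]:
    P=plane('scene',g(*p),nrm=RP[:,2],pt=seat+.048*RP[:,2]); print(nm,(RP.T@(P-seat)*1000).round(1))
a=cv2.imread('pics/scene0.png')
c=cv2.resize(a[262:300,325:375],None,fx=14,fy=14,interpolation=cv2.INTER_CUBIC)
c=np.clip(c.astype(float)*2.2,0,255).astype('uint8'); cv2.imwrite('pics/bar.png',c)
```

```text
tipR [  0.7 -20.4  48. ]
tipL [ 10. -18.  48.]
right [-7.9 23.6 48. ]
right2 [-2.9 41.8 48. ]
```

View pics/bar.png

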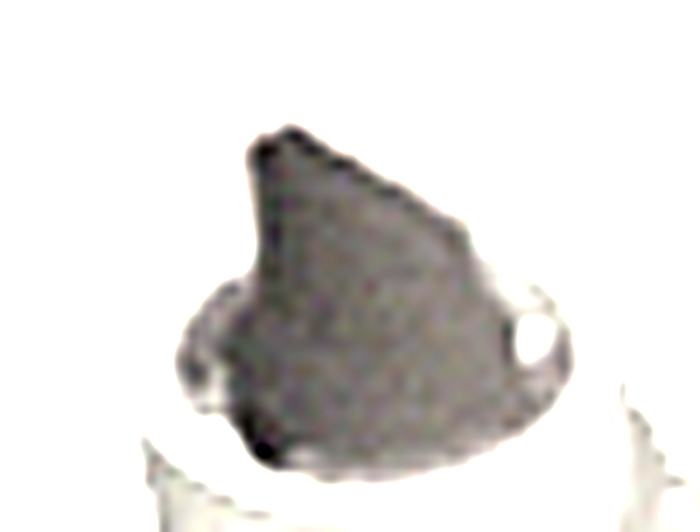

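```bash
cat >> h.py <<'E'
from scipy.spatial.transform import Rotation as Ro
YAW=-14.0
RP=Rz(YAW)@Rx(30); AX=RP[:,2]
SEAT=np.array([.5250,.1817,.121])+RP@[0,.001,0]
def tool(phi,flip=False):
    p=np.radians(phi+(180 if flip else 0)); x=RP@[np.cos(p),np.sin(p),0]; z=-AX
    return Ro.from_matrix(np.c_[x,np.cross(z,x),z]).as_euler('xyz',degrees=True)
E
python3 - <<'E'
from h import *
print(robot.tip_reach)
for fl in(0,1):
    for h in(.091,.19):
        for phi in(-79,0,5):
            q=robot.ik(SEAT+AX*h,tool(phi,fl)); print(fl,h,phi,None if q is None else np.round(q,1))
# tray from top
f=lambda u,v:(205+u/7-.43,150+v/7-.43)
T=np.array([plane('top',f(*p),.018) for p in [(390,87),(510,368),(230,487),(88,207)]])
print(T.mean(0),[np.linalg.norm(T[i]-T[i-1]).round(4) for i in range(4)])
for y in(-14,60,76,90,166,-100,-166): print(y,robot.ik([.533,-.169,.15],[180,0,y]))
E
```

```text
0.0726
0 0.091 -79 [-12.3 -13.5 -27.1  75.4  30.  -99.1]
0 0.091 0 [ -12.3  -13.5  -27.1   75.4   30.  -178.1]
0 0.091 5 [-12.3 -13.5 -27.1  75.4  30.  176.9]
0 0.19 -79 [ -18.4  -15.4  -19.8   88.2   29.9 -106.1]
0 0.19 0 [-18.4 -15.4 -19.8  88.2  29.9 174.9]
0 0.19 5 [-18.4 -15.4 -19.8  88.2  29.9 169.9]
1 0.091 -79 [-12.3 -13.5 -27.1  75.4  30.   80.9]
1 0.091 0 [-12.3 -13.5 -27.1  75.4  30.    1.9]
1 0.091 5 [-12.3 -13.5 -27.1  75.4  30.   -3.1]
1 0.19 -79 [-18.4 -15.4 -19.8  88.2  29.9  73.9]
1 0.19 0 [-18.4 -15.4 -19.8  88.2  29.9  -5.1]
1 0.19 5 [-18.4 -15.4 -19.8  88.2  29.9 -10.1]
[ 0.52769028 -0.16765394  0.018     ] [np.float64(0.1773), np.float64(0.1669), np.float64(0.1649), np.float64(0.171)]
-14 [-30.99430958   0.58891146 -16.04486136  73.36622718   0.
 163.00569042]
60 [-30.99430958   0.58891146 -16.04486136  73.36622718   0.
  89.00569042]
76 [-30.99430958   0.58891146 -16.04486136  73.36622718   0.
  73.00569042]
90 [-30.99430958   0.58891146 -16.04486136  73.36622718   0.
  59.00569042]
166 [-30.99430958   0.58891146 -16.04486136  73.36622718   0.
 -16.99430958]
-100 [ -30.99430958    0.58891146  -16.04486136   73.36622718    0.
 -110.99430958]
-166 [-30.99430958   0.58891146 -16.04486136  73.36622718   0.
 -44.99430958]
```

Run:
```python
from h import *
robot.set_gripper(.06)
robot.move_pose(SEAT+AX*.19,tool(-79,1))
s=robot.observe();print(s['time'],s['tool_pos'],s['ft_force'].round(1))
for n in('scene','top'): cv2.imwrite(f'pics/{n}1.png',robot.grab_frame(n))
a=cv2.imread('pics/scene1.png');cv2.imwrite('pics/s1.png',cv2.resize(a[200:330,270:430],None,fx=4.5,fy=4.5,interpolation=cv2.INTER_CUBIC))
```

```text
2.5917 [0.50217658 0.09102844 0.28616806] [0.5 0.2 0.2]
```

View pics/s1.png

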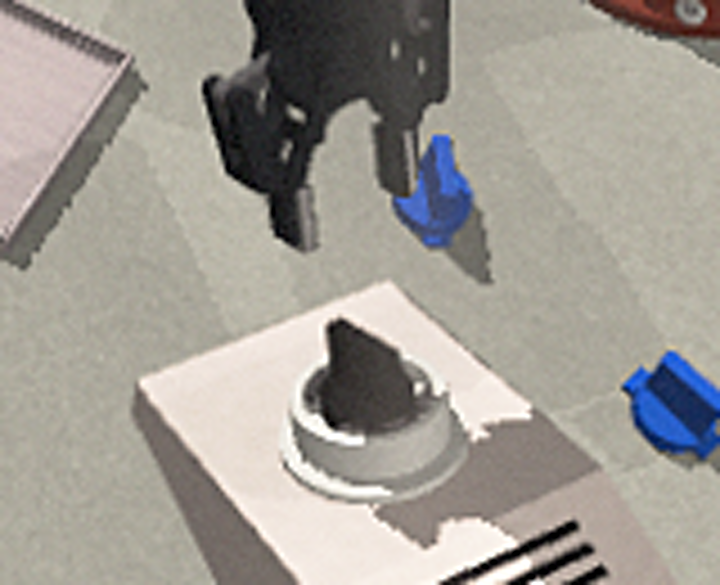

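The gripper stands out along the port axis. Its jaws (about (295,240) and (400,190) in the crop) straddle the line of the black bar at (365,370). Next I descend and grip.

Run:
```python
from h import *
def st(l):
    s=robot.observe();print(l,round(s['time'],2),'F',(RP.T@s['ft_force']).round(1),'T',(RP.T@s['torque']).round(2),'w',round(s['gripper_width'],4),'pos',(RP.T@(s['tool_pos']-SEAT)*1000).round(1))
print(robot.line_to(SEAT+AX*.091,vel=.06,guard=8)); st('down')
robot.set_gripper(.03); st('half')
for n in('scene',): cv2.imwrite(f'pics/{n}2.png',robot.grab_frame(n))
a=cv2.imread('pics/scene2.png');cv2.imwrite('pics/s2.png',cv2.resize(a[220:330,290:410],None,fx=5.4,fy=5.4,interpolation=cv2.INTER_CUBIC))
```

```text
False
down 4.49 F [0.3 0.8 0.2] T [-0.44  0.01  0.05] w 0.06 pos [ 0.2  0.1 91.3]
half 4.89 F [ 0.7  1.  -0.1] T [-0.44  0.03  0.01] w 0.0301 pos [ 0.  0. 91.]
```

View pics/s2.png

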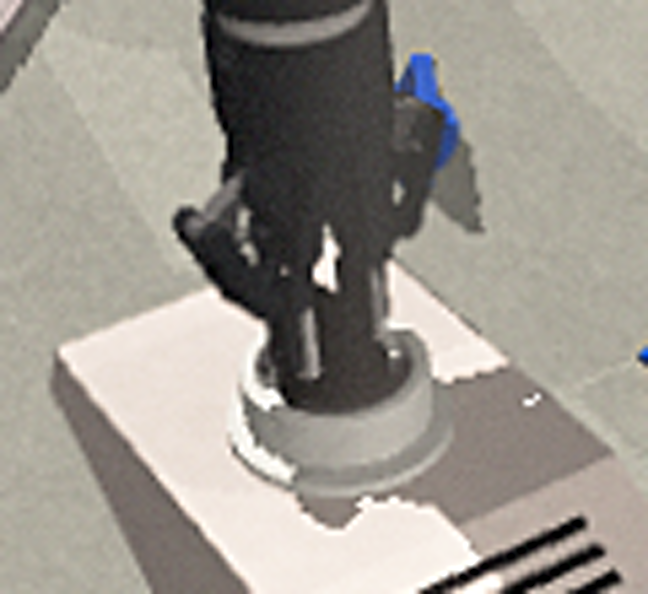

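The bar sits between the two fingers (left finger about (310,345), right about (380,300)). I close on it and start turning.

```bash
cat >> h.py <<'E'
def st(l):
    s=robot.observe();print(l,round(s['time'],2),'F',(RP.T@s['ft_force']).round(1),'T',(RP.T@s['torque']).round(2),'w',round(s['gripper_width'],4),'pos',(RP.T@(s['tool_pos']-SEAT)*1000).round(1),'j6',round(s['q'][5],1)); return s
E
python3 - <<'E'
from h import *
robot.set_gripper(.0); st('closed')
q=np.array(robot.observe()['q']); q0=np.array(robot.ik(SEAT+AX*.091,tool(-79,1)));print(q0.round(2))
for d in(5,10,20,30):
    q=q0.copy();q[5]-=d; robot.goto_joints(q); s=st(d)
    if np.linalg.norm(s['ft_force'])>50: break
E
```

```text
closed 5.23 F [-0.2 -0.4  1.2] T [-0.47  0.08 -0.02] w 0.0111 pos [ 0.1  0.1 91.2] j6 80.9
[-12.32 -13.49 -27.1   75.42  29.99  80.94]
5 5.48 F [-0.2  1.4  2.1] T [-0.49  0.13  0.05] w 0.0111 pos [ 0.1  0.1 91.1] j6 76.1
10 5.73 F [-0.5 -0.6  3.3] T [-0.58  0.13  0.04] w 0.0109 pos [ 0.1  0.  91.1] j6 71.2
20 6.03 F [-0.7 -0.3  3.5] T [-0.64  0.09  0.03] w 0.0111 pos [ 0.1 -0.  91.1] j6 61.3
30 6.32 F [-2.2  1.6  6.2] T [-0.28  0.55  0.04] w 0.0105 pos [-0.1  0.2 91.1] j6 51.2
```

Run:
```python
from h import *
q0=np.array(robot.ik(SEAT+AX*.091,tool(-79,1)))
for d in(45,60,70,74,77,79,81):
    q=q0.copy();q[5]=80.94-d; robot.goto_joints(q); s=st(d)
    if np.linalg.norm(s['ft_force'])>50: break
cv2.imwrite('pics/scene3.png',robot.grab_frame('scene'))
a=cv2.imread('pics/scene3.png');cv2.imwrite('pics/s3.png',cv2.resize(a[220:330,290:410],None,fx=5.4,fy=5.4,interpolation=cv2.INTER_CUBIC))
```

```text
45 6.67 F [-2.2 -0.5  5.5] T [-0.46  0.51  0.19] w 0.011 pos [ 0.   0.1 91.1] j6 36.4
60 7.03 F [-6.1 -1.2 11. ] T [-0.68  1.46  0.09] w 0.0112 pos [-0.6 -0.  91.1] j6 21.3
70 7.33 F [-7.  -2.  11.4] T [-0.8   1.51  0.1 ] w 0.0109 pos [-0.7 -0.1 91.1] j6 11.3
74 7.58 F [-6.8 -2.4 10.5] T [-1.02  1.33  0.03] w 0.0108 pos [-0.5 -0.3 91.1] j6 7.3
77 7.83 F [-5.7 -4.   9.4] T [-1.18  1.09 -0.01] w 0.011 pos [-0.4 -0.4 91.1] j6 4.3
79 8.07 F [-4.4 -3.7  9.1] T [-1.18  0.86  0.01] w 0.0108 pos [-0.2 -0.5 91.1] j6 2.3
81 8.32 F [-4.8 -4.2 10.2] T [-1.41  0.98 -0.07] w 0.0111 pos [-0.3 -0.6 91.1] j6 0.3
```

View pics/s3.png

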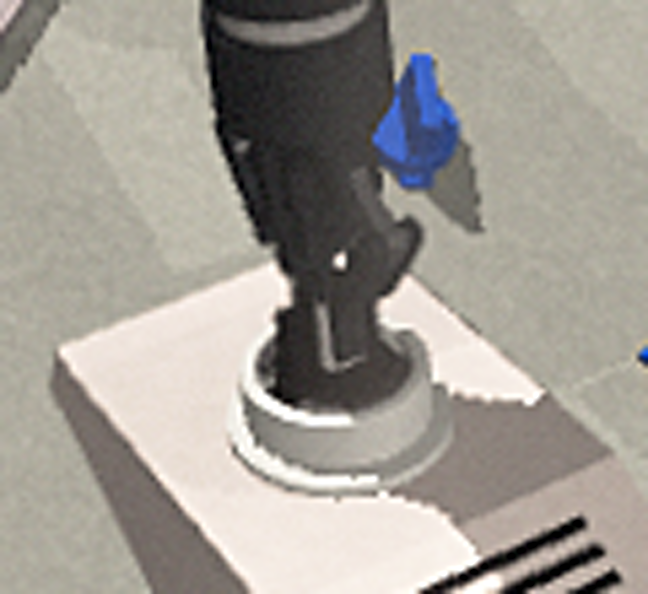

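Run:
```python
from h import *
robot.pause(.1)
r=robot.line_to(SEAT+AX*.097,vel=.02,guard=15); print(r); st('lift6')
if not r:
    r=robot.line_to(SEAT+AX*.103,vel=.02,guard=15); print(r); st('lift12')
```

```text
False
lift6 8.93 F [-3.2 -1.7 -0.2] T [-1.02  0.73 -0.04] w 0.0109 pos [-0.4 -0.2 96.7] j6 -0.4
False
lift12 9.38 F [ 0.6  0.1 -1.3] T [-0.59 -0.01 -0.01] w 0.0111 pos [  0.6   0.3 103.5] j6 -0.9
```

Run:
```python
from h import *
r=robot.line_to(SEAT+AX*.16,vel=.08,guard=20); print(r); st('lift')
for n in('scene','top'): cv2.imwrite(f'pics/{n}4.png',robot.grab_frame(n))
a=cv2.imread('pics/scene4.png');cv2.imwrite('pics/s4.png',cv2.resize(a[200:330,280:420],None,fx=4.5,fy=4.5,interpolation=cv2.INTER_CUBIC))
```

```text
False
lift 10.24 F [-0.3 -0.9 -0.7] T [-0.54 -0.01  0.01] w 0.0114 pos [-1.000e-01 -1.000e-01  1.596e+02] j6 -5.0
```

View pics/s4.png

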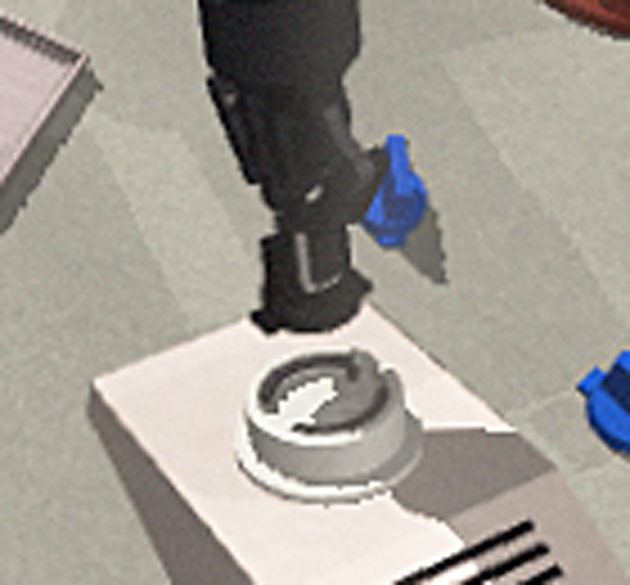

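Run:
```python
from h import *
p=robot.observe()['tool_pos']
robot.line_to([p[0],p[1],.32],vel=.15); st('up')
robot.move_pose([.530,-.1685,.22],[180,0,166]); st('over')
robot.line_to([.530,-.1685,.125],vel=.08); robot.pause(.3);st('near')
for n in('scene','top'): cv2.imwrite(f'pics/{n}5.png',robot.grab_frame(n))
a=cv2.imread('pics/scene5.png');cv2.imwrite('pics/s5.png',cv2.resize(a[150:280,190:330],None,fx=4.5,fy=4.5,interpolation=cv2.INTER_CUBIC))
```

```text
up 10.89 F [-0.6 -0.7 -1.6] T [-0.59 -0.    0.06] w 0.011 pos [ -0.3  29.8 211.2] j6 -4.9
over 12.11 F [-0.3 -0.2 -1. ] T [-0.04  0.01 -0.01] w 0.0112 pos [  89.5 -244.   254.8] j6 -17.1
near 13.75 F [ 0.5 -0.5 -1. ] T [ 0.03  0.01 -0.07] w 0.0111 pos [  89.7 -292.2  173. ] j6 -17.1
```

View pics/s5.png

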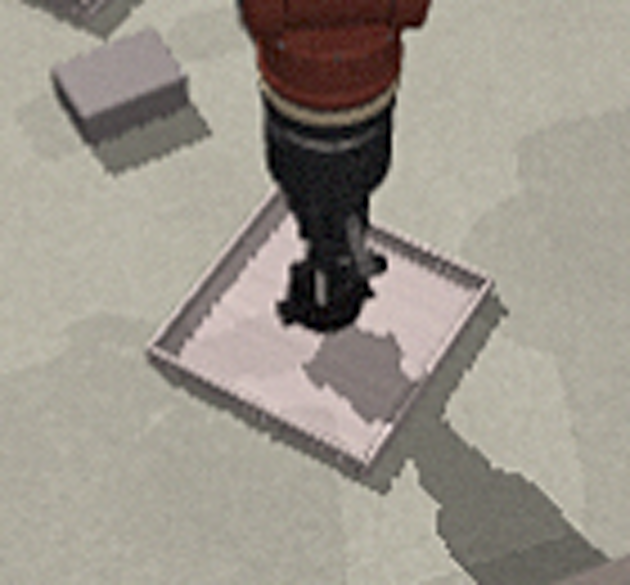

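The cap hangs level above the middle of the small tray, at about (325,305) in the crop. I lower it with a guard.

Run:
```python
from h import *
r=robot.line_to([.530,-.1685,.088],vel=.02,guard=6); s=st(('down',r)); print(s['tool_pos'],s['ft_force'])
```

```text
('down', True) 15.2 F [-0.8  2.9  4.4] T [-0.04  0.05 -0.03] w 0.0111 pos [  89.5 -307.2  146.9] j6 -17.1
[ 0.52996158 -0.16851709  0.09507499] [-0.70302254  0.51086938  5.26626763]
```

Contact came at TCP z 0.0951, against the predicted 0.095. Release and retreat.

Run:
```python
from h import *
robot.set_gripper(.05); st('open')
robot.line_to([.530,-.1685,.22],vel=.1); 
robot.move_pose([.40,.05,.34],[180,0,166]); st('away')
for n in('scene','top'): cv2.imwrite(f'pics/{n}6.png',robot.grab_frame(n))
a=cv2.imread('pics/scene6.png');cv2.imwrite('pics/s6.png',cv2.resize(a[130:280,150:330],None,fx=4,fy=4,interpolation=cv2.INTER_CUBIC))
b=cv2.imread('pics/top6.png');cv2.imwrite('pics/t6.png',cv2.resize(b[120:250,205:345],None,fx=4.5,fy=4.5,interpolation=cv2.INTER_CUBIC))
```

```text
open 15.66 F [-0.8  0.1  0.1] T [-0.    0.02 -0.02] w 0.0498 pos [  88.8 -307.5  145.8] j6 -17.1
away 18.15 F [ 1.1 -1.   0.6] T [-0.03 -0.05  0.01] w 0.0502 pos [-88.9 -29.1 268.3] j6 2.3
```

View pics/s6.png

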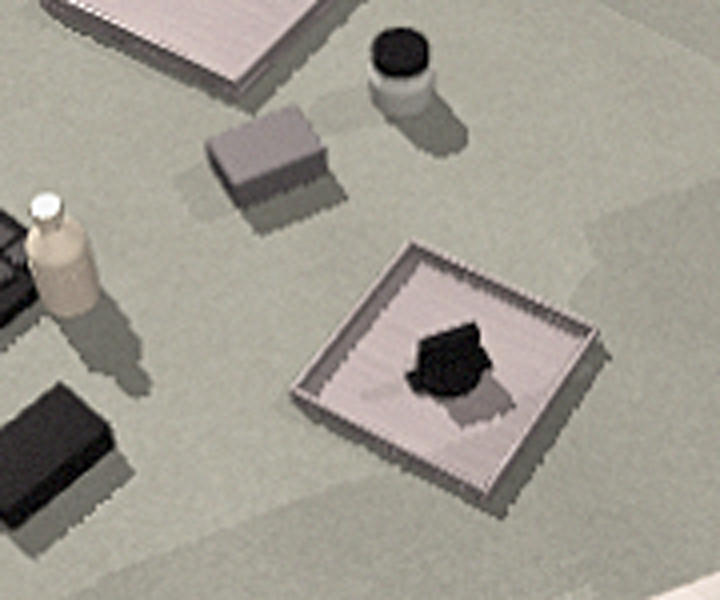

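View pics/t6.png

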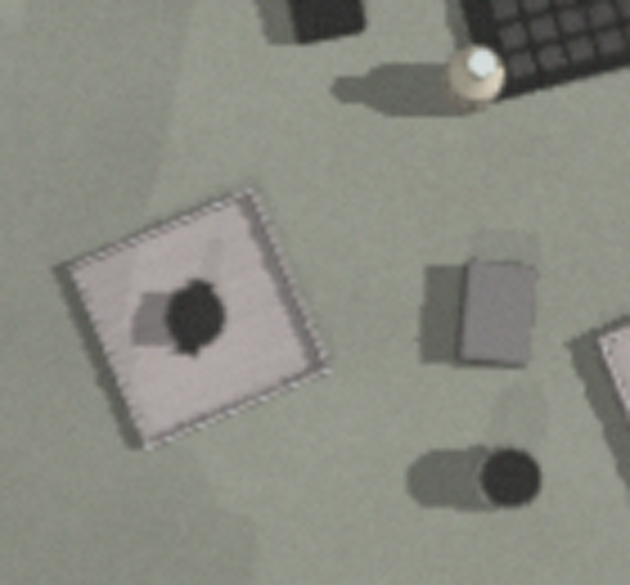

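The cap lies flat near the tray centre, bar up (scene crop about (450,360), top crop (195,317)). The bottle, jar and slide box have not moved. Handing in.

Run:
```python
from h import *
robot.job_done(); print(robot.observe()['time'])
```

```text
the job is handed in; nothing more can be done
the job is handed in; nothing more can be done
```

The cap is out of the port and standing in the small tray with its grip bar up. I handed the job in at about 18 s of robot time.

I gripped the cap by its bar and turned it about 81° anticlockwise to the slots. I then drew it out along the port axis, with at most about 13 N on the wrist in the readings I took. I set it down under force guard; contact came at TCP z 0.0951 m against a predicted 0.095 m. Then I let go and backed away.

- **Last pictures:** both views show the cap lying flat near the tray's centre. By eye, the bottle, jar and slide box are where they were; I did not measure their positions.
- **Disagreements:** the two views differed by 2–4 mm on the collar and tray positions and about 1° on the lamp's yaw, so I used compromise values. I never felt the stop past the slots; the lift coming free without resistance is what showed the lugs were in them.

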